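# Draw the sagging bolt and hold the shaker gate ajar

### The arm

A 7-joint arm with a two-finger parallel gripper is mounted at the origin on the work surface. World frame = base frame: x ahead of the robot, y to its left, z up, the work surface at z = 0. Lengths are in m, angles in degrees, forces in N, time in s.
With the tool pointing down it reaches from about 0.4 to 0.925 m from the base axis. Payload 4.1 kg.
Tool frame: the origin (TCP) lies between the finger pads; the fingertips stand tip_reach ahead of it and the grasp point (between the pads) lies 3 mm ahead of it (tip_reach is the distance from the TCP to the fingertips, in m); z points along the fingers, x is the direction in which the jaws open and shut, and the axes are right-handed (so a half turn about z gives the same grasp; the last joint's range is limited). The gripper opens to 85 mm and grips with 20 to 120 N. Pads are 22 mm wide; open, the fingers measure 114 mm over their backs; the gripper's body (76 mm by 85 mm) begins 54 mm behind the grasp point. The pads swing forward as they close: fully open they stand 13 mm farther back than shut.
Start: joints at [-76.719, 22.827, 2.584, 88.041, -1.071, 69.15, -2.905], TCP at [0.211, 0.615, 0.253] pointing down, gripper open.
Joint ranges: [-161.44, 161.44], [-28.35, 127.94], [-78.24, 83.42], [0, 140.83], [-78.03, 258.03], [13.02, 114.36], [-168.23, 168.23]. Speed limits (degrees/s): [147.25, 147.25, 180, 180, 180, 180, 180].

### API

Orientations are given as [roll, pitch, yaw] about the fixed x, y, z axes, in that order (R = Rz(yaw) Ry(pitch) Rx(roll)).
In Python, from cell import get_state, grab_frame, camera_params, hand_in, tip_reach gives the robot as it stands. The module is installed in compiled form; this text tells all that it offers.
- The arm moves only by the tool apply_moves, never from a script. Its argument "targets" is a list of rows, each an object of numbers: "dx", "dy", "dz": the shift along the tool's x, y, z in cm; "ax", "ay", "az": the turn, a rotation vector about the tool's x, y, z in rad; "hand": the closure, from -1 (fully open) to 1 (shut). In form: [{"dx": .., "dy": .., "dz": .., "ax": .., "ay": .., "az": .., "hand": ..}, ...]. A call has 1 to 8 rows; each row is the pose to reach, as a shift and turn from the pose commanded when the call began, along the tool's axes at that moment; what a row does not reach only later rows make up. A row lasts 1/10 s, in which the tool goes at most 50 mm and 8.59 degrees, less where a joint would pass 70% of its speed; a pose out of reach is approached as far as the arm can. A call with a gripper value outside its range is refused whole. The fingers move at their own pace and stop on an object; "newtons" is the grip in N (left out, the last holds). Time passes only in rows, so rows that repeat a pose let the fingers close. It gives the time, the measured TCP pose, the force and the opening at its end, in the units of the state.
- get_state(): the state, without advancing time (a new reading comes with each control period).
- grab_frame(name): name is "side" or "top" or "wrist"; returns the picture (420x560x3 uint8, red, green, blue); there is no depth.
- camera_params(name): a dict with "vfov" (degrees; the focal length in pixels is half the picture's height over the tangent of half this angle, whatever the lens; pixels are square), "cx", "cy" (the principal point, pixels), "k1" (the pictures are not rectified: a ray, as slopes to the right and down, at radius r is drawn at 1 + k1 r^2 times it, then the intrinsics apply), "R" (3x3) and "t" (3): a world point X has camera coordinates R X + t; the wrist camera has in their place "hand_eye" (4x4, takes a point from camera to tool coordinates, whose origin is the TCP and whose axes are the tool frame's). Camera axes: x right, y down, z forward; pixel columns grow to the right and rows downward; lengths in m; the calibration is good to about 2 mm. A picture is of the moment at which its call begins: read the wrist's pose just before it. camera_params takes no time and is no camera call.
- hand_in(): hands the job in, once; it reports no verdict.
The state is a dict: "time": time; "q": joint angles; "joint_vel": joint speeds; "joint_efforts": joint torques, N m; "eef_pos": TCP position; "tcp_rot": TCP orientation; "ft_force": force on the tool from outside, world axes, zero at the start; "wrist_torque": the same for the moment, N m; "grip_width": finger opening in m.
Only numpy, scipy, OpenCV 4.12 (cv2) and the standard library are available. Lean on these libraries where they do the work, as an engineer would, in place of code of your own. Each camera call takes 0.05 s, during which the arm holds its last target.

### The job

Stop the tube shaker by pushing the red sprung plunger on the grey stop box fully down through its stroke. Then draw the gate's sagging bolt by its orange handle, lifting it over the bent-up lip of the brass keeper as you pull it back, and swing the self-closing gate open about 20 degrees. Finish while still holding the gate ajar there, with the bolt drawn; leave the beakers and the reagent bottle where they stand.

Things in the scene. Friction and masses are not known exactly. Their poses are not given: they have to be found in the camera images.
- guard: Open-topped clear guard round a tube shaker, fixed to the bench: 320 mm wide (its y), 200 mm deep, white posts 165 mm high at its front. Origin: on the bench under the middle of the gate. Its x axis points from the gate into the guard (away from the robot), y along the gate from the latch post to the hinge post, z up. The blue gate, 260 mm wide, fills the front plane x = 0 between the posts; nothing there stands higher than 165 mm except the bolt's handle.
- gate_hinge (a point): A point on the gate's upright hinge axis at bench height, at guard x 0, y +130 mm (the robot's left). Its axes turn with the gate.
- gate (a joint): Gate opening angle in rad: 0 shut, growing as the free end (guard -y end) swings towards the robot, i.e. clockwise seen from above; stop at 1.4. A spring shuts it (0.24 N m when shut, 0.40 N m per rad more as it opens), so let go it closes. The bolt in the keeper locks it.
- bolt (a joint): How far the bolt is drawn, in m, along the gate away from the keeper towards the hinge: 0 home (it starts 0 to 0.004), 0.045 fully back. Slides with about 1.2 N friction and stays where left. With the bolt home its square nose hangs behind the keeper's lip, which blocks it after 5 mm unless it is lifted; beyond 0.023 the nose is clear of lip and keeper and the gate is free.
- bolt_lift (a joint): How far the bolt is lifted in its worn guides, in m: 0 sagged (it falls back there by its weight of about 2 N), 0.022 the upper stop. The underside of the nose passes over the lip from 0.012 up.
- bolt_grip (a point): Point on the axis of the bolt's upright orange handle, a round grip 16 mm in diameter, 45 mm tall, 20 mm below its top end and 195 mm above the bench when sagged. The grip spans 170 to 215 mm above the bench, standing clear over the gate's top edge (160 mm) and 28 mm in front of the gate's plane (guard x -28 mm); pinch it from above. The handle, bolt and gate move as one when the gate swings; axes as the gate's.
- bolt_nose (a point): Middle of the underside of the bolt's steel nose (16 mm deep, 14 mm along the bolt, 24 mm tall), 105 mm from the handle axis towards the keeper, 107 mm above the bench when sagged.
- keeper_lip (a point): Middle of the upper edge of the keeper's bent-up lip, 4 mm thick along the gate, 119 mm above the bench, at guard x -28, y -126 mm. The brass keeper is fixed to the latch post; behind the lip (towards guard -y) it is a trough 34 mm long with a front wall and open top.
- stop_box: Grey stop box fixed to the bench, 85 x 75 x 55 mm (x, y, z), origin in the middle of its underside. The plunger stands on its top.
- plunger_top (a point): Middle of the top face of the red round plunger head (36 mm in diameter), 87 mm above the bench when up.
- plunger (a joint): How far the plunger is pushed down, in m: 0 up, 0.012 bottomed on its stop (a rigid stop). It springs back: 3.2 N to start, 8 N at the bottom.
- beaker_tall: Bystander: loose glass beaker, 64 mm wide, 95 mm tall, origin at the middle of its underside. Leave alone.
- beaker_low: Bystander: loose glass beaker, 72 mm wide, 70 mm tall, origin at the middle of its underside. Leave alone.
- reagent: Bystander: loose amber bottle with a red cap, 52 mm wide, 105 mm tall, origin at the middle of its underside. Leave alone.
Mind the look-alikes: they are no part of the job. Leave any blue or pink look-alike of the stop_box alone.

How it is judged (in metres and radians):
On the way, in this order (a step that is already met when the one before it is completed fails the run):
1. the plunger is pushed fully through its stroke (at least 11 of 12 mm) (value of joint plunger above 0.011 m), for 0.1 s.
2. the bolt is being drawn over the keeper's lip, lifted at least 9 mm (value of joint bolt above 0.01 m and value of joint bolt_lift above 0.009 m).
3. the bolt is drawn clear of the keeper (value of joint bolt above 0.024 m), for 0.1 s.
At the end, for the whole second after the job is handed in: The gate stands still, held by the robot (contact force over 1 N, no bystander propping it), open between 0.20 and 0.52 rad (11 to 30 degrees), with the bolt still drawn more than 23 mm (value of joint gate between 0.2 and 0.52 rad and velocity of joint gate between -0.05 and 0.05 rad/s and value of joint bolt above 0.023 m and contact force between any of the fingers, the arm and gate above 1 N and contact force between each of beaker_tall, beaker_low, reagent and gate below 0.1 N); the arm keeps its last pose, push and grip.
It fails at once if the tall beaker is shifted more than 25 mm or tipped (distance of beaker_tall from where it was at the start of the episode above 0.025 m or angle between beaker_tall's own z axis and vertical above 0.35 rad).
It fails at once if the low beaker is shifted more than 25 mm or tipped (distance of beaker_low from where it was at the start of the episode above 0.025 m or angle between beaker_low's own z axis and vertical above 0.35 rad).
It fails at once if the reagent bottle is shifted more than 25 mm or tipped (distance of reagent from where it was at the start of the episode above 0.025 m or angle between reagent's own z axis and vertical above 0.35 rad).
It also fails if it takes over 40 s, if anything falls off the work surface, if the arm or the gripper's body presses on something with over 40 N, if the wrist force passes 120 N, or if a joint passes its speed limit or range.

## Working session

There is one attempt and no reset: what is moved stays moved. The work goes in short steps, Python scripts to look and compute and a tool call to move; the robot and the scene stay as the last step left them, time stands still between calls to the robot, and variables do not carry over. Pictures are saved under pics/ and viewed, and the job is handed in when it is done.

Besides the shell and the picture viewer there is one more tool, called after ">>>" as name([rows], argument=value, ...), one row to a line, values as JSON. apply_moves: Moves the arm, as the interface text tells. Its arguments: {"type":"object","properties":{"targets":{"type":"array","items":{"type":"object","properties":{"dx":{"type":"number"},"dy":{"type":"number"},"dz":{"type":"number"},"ax":{"type":"number"},"ay":{"type":"number"},"az":{"type":"number"},"hand":{"type":"number"}}}},"newtons":{"type":"number"}},"required":["targets"]}

```bash
mkdir -p pics; cat > h.py <<'E'
import numpy as np, cv2
from cell import get_state, grab_frame, camera_params, tip_reach
from scipy.spatial.transform import Rotation as Ro
np.set_printoptions(precision=4,suppress=True)
def K(p):
    f=210/np.tan(np.radians(p['vfov'])/2); return f
def pose(s): 
    return Ro.from_euler('xyz',s['tcp_rot'],degrees=True).as_matrix(), np.array(s['eef_pos'])
def ext(name,s=None):
    p=camera_params(name)
    if 'R' in p: return p,np.array(p['R']),np.array(p['t'])
    H=np.array(p['hand_eye']); R,t=pose(s)
    T=np.eye(4);T[:3,:3]=R;T[:3,3]=t; T=np.linalg.inv(T@H)
    return p,T[:3,:3],T[:3,3]
def ray(name,u,v,s=None):
    p,R,t=ext(name,s); f=K(p)
    d=np.array([(u-p['cx'])/f,(v-p['cy'])/f]); x=d.copy()
    for _ in range(50): x=d/(1+p['k1']*(x@x))
    return -R.T@t, R.T@np.array([x[0],x[1],1])
def onz(name,u,v,z,s=None):
    o,d=ray(name,u,v,s); return o+d*(z-o[2])/d[2]
def proj(name,X,s=None):
    p,R,t=ext(name,s); c=R@np.array(X)+t; x=c[:2]/c[2]; x=x*(1+p['k1']*(x@x)); return x*K(p)+[p['cx'],p['cy']]
def two(n1,a,n2,b,s1=None,s2=None):
    o1,d1=ray(n1,*a,s1);o2,d2=ray(n2,*b,s2)
    k=np.linalg.lstsq(np.c_[d1,-d2],o2-o1,rcond=None)[0]
    P=o1+d1*k[0];Q=o2+d2*k[1]; return (P+Q)/2,np.linalg.norm(P-Q)
def save(name,img,sc=1): cv2.imwrite(f'pics/{name}.png',cv2.resize(img[:,:,::-1],None,fx=sc,fy=sc,interpolation=cv2.INTER_CUBIC))
E
python3 - <<'E'
from h import *
s=get_state(); print(s); print(tip_reach if not callable(tip_reach) else tip_reach())
for n in ['side','top','wrist']:
    im=grab_frame(n); np.save(f'pics/{n}0.npy',im); save(n+'0',im,1.4)
    p=camera_params(n); print(n,p)
E
```

```text
{'time': 0.0, 'q': array([-76.7165,  22.8711,   2.5809,  88.1146,  -1.0718,  69.1486,
        -2.9045]), 'joint_vel': array([-0.0695,  0.0472, -0.0466,  0.0361,  0.0026,  0.0482, -0.0002]), 'joint_efforts': array([  0.0006, -47.513 ,   1.3651, -25.4213,   0.0117,   0.0097,
         0.    ]), 'eef_pos': array([0.2109, 0.6142, 0.2523]), 'tcp_rot': array([179.9925,   0.1099,  71.0502]), 'ft_force': array([ 0.9843, -0.3293,  0.1911]), 'wrist_torque': array([ 0.014 , -0.0131,  0.0843]), 'grip_width': 0.08555616322847308}
0.022
side {'vfov': 51.342886951318214, 'cx': 269.77323277331334, 'cy': 209.87281305667494, 'k1': -0.0029085810532491446, 'R': array([[ 0.9306, -0.3652, -0.0254],
       [-0.2061, -0.4654, -0.8607],
       [ 0.3025,  0.8062, -0.5084]]), 't': array([-0.4615,  0.235 ,  1.0262])}
top {'vfov': 51.29089063761012, 'cx': 274.30043358202613, 'cy': 218.53174541518226, 'k1': -0.10410981187686003, 'R': array([[-0.0271, -0.9996,  0.0078],
       [-0.988 ,  0.0256, -0.1524],
       [ 0.1522, -0.0118, -0.9883]]), 't': array([-0.0174,  0.5251,  1.304 ])}
wrist {'vfov': 71.84716192373415, 'cx': 276.0925995619158, 'cy': 204.22299978510944, 'k1': -0.056888197430186284, 'hand_eye': array([[ 1.    , -0.001 ,  0.0006,  0.0009],
       [ 0.0007,  0.9533,  0.3022, -0.0777],
       [-0.0009, -0.3022,  0.9533, -0.1206],
       [ 0.    ,  0.    ,  0.    ,  1.    ]])}
```

View pics/side0.png

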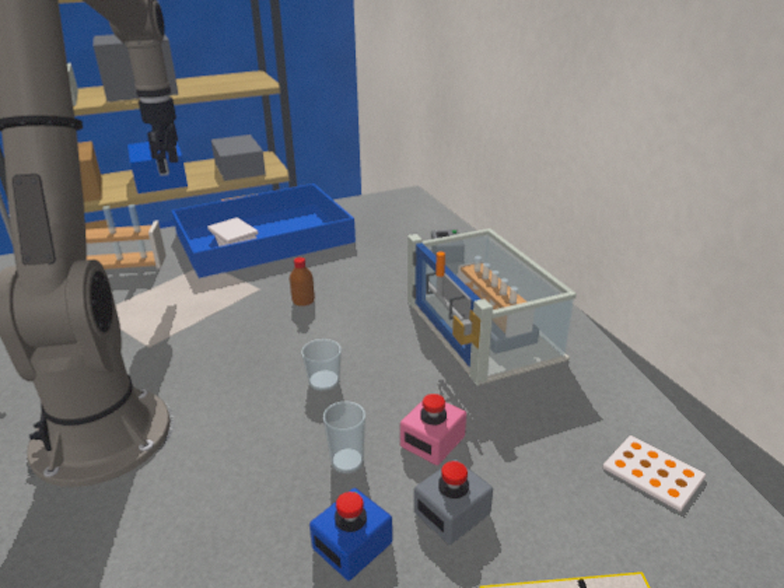

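View pics/top0.png

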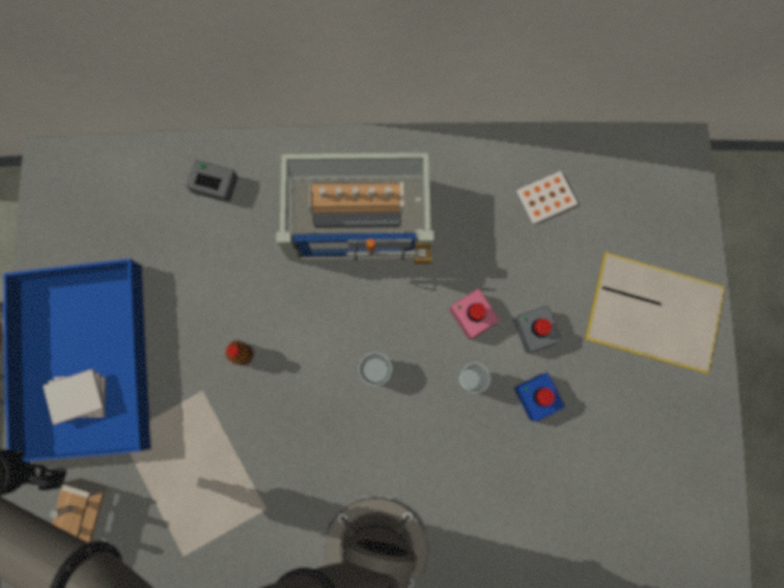

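View pics/wrist0.png

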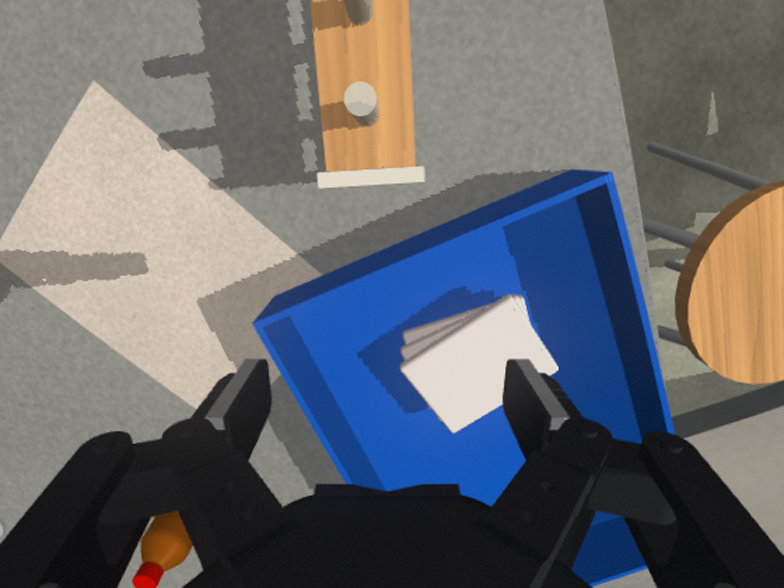

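Candidates for the plunger (1.4x picture pixels): the red heads on the grey box (top 541,327; side 454,472), the pink box (477,312; 433,403) and the blue box (545,397; 349,505), and the reagent's red cap (234,350). The grey box is the one described. For the handle, only the upright orange grip (top 371,245; side 440,264) fits. The other orange items are the tube rack and the dotted card.

```bash
python3 - <<'E'
from h import *
for n in ['side','top']:
    im=np.load(f'pics/{n}0.npy'); hsv=cv2.cvtColor(im,cv2.COLOR_RGB2HSV)
    for nm,lo,hi in [('red',(0,180,90),(4,255,255)),('red2',(175,180,90),(180,255,255)),('or',(6,170,110),(16,255,255)),('amber/brass',(14,120,60),(26,255,255))]:
        m=cv2.inRange(hsv,lo,hi); c,l,st,ce=cv2.connectedComponentsWithStats(m)
        for i in range(1,c):
            if st[i,4]>15: print(n,nm,st[i],ce[i])
st=np.load('pics/side0.npy'); tp=np.load('pics/top0.npy')
a=cv2.resize(tp[80:200,190:320],None,fx=4,fy=4,interpolation=cv2.INTER_CUBIC)
b=cv2.resize(tp[195:315,310:430],None,fx=4,fy=4,interpolation=cv2.INTER_CUBIC)[:480]
save('cropt',np.hstack([a[:480,:520][:, :400],b[:,:400]]))
a=cv2.resize(st[160:280,285:405],None,fx=4,fy=4,interpolation=cv2.INTER_CUBIC)
b=cv2.resize(st[315:400,285:365],None,fx=4,fy=4,interpolation=cv2.INTER_CUBIC)
b=cv2.copyMakeBorder(b,0,480-b.shape[0],0,0,cv2.BORDER_CONSTANT)
save('crops',np.hstack([a,b]))
E
```

```text
side red [211 184   6   5  16] [213.125 185.875]
side red [303 282  15  13 145] [309.5034 287.5517]
side red [316 330  18  16 217] [324.2304 337.3364]
side red [241 352  18  18 238] [249.2017 360.    ]
side or [312 180   6  17  82] [314.1951 188.1098]
side or [451 316   7   5  22] [453.9545 318.2273]
side or [446 323   6   4  20] [448.5 324.5]
side or [463 323   7   4  23] [466.1304 324.4783]
side or [440 329   7   5  25] [442.8  330.84]
side or [458 329   6   5  20] [460.55 331.  ]
side or [475 329   8   5  26] [478.5769 331.0385]
side or [452 336   7   5  25] [455.04 337.6 ]
side or [470 336   7   4  21] [473.1429 337.5238]
side or [488 336   8   5  29] [491.3793 337.8276]
side or [464 342   8   6  30] [467.4333 344.5   ]
side or [483 343   7   4  22] [486.  344.5]
side or [477 350   8   5  30] [480.6333 351.8333]
side amber/brass [ 56 102  16  42 292] [ 62.9829 120.6541]
side amber/brass [ 61 158  18  15 167] [ 69.0599 165.1557]
side amber/brass [ 80 162  27  10 121] [ 91.8678 166.1157]
side amber/brass [ 86 181  14   8  79] [ 93.2278 184.7595]
side amber/brass [101 181   9   7  2
[... 948 characters left out ...]
amber/brass [342 408 123  12 224] [407.8348 413.7946]
top red [335 217  11  11  89] [340.2809 222.3933]
top red [382 229  11  10  87] [387.1494 233.2759]
top red [162 247   9   7  48] [166.0625 249.9583]
top red [384 279  10  10  78] [388.1923 283.2436]
top or [262 172   5   5  20] [264.1  174.05]
top amber/brass [225 140   5   7  16] [226.4375 143.4375]
top amber/brass [297 174  11  14  72] [302.1667 181.3194]
top amber/brass [418 181  22  67 110] [425.6818 218.7909]
top amber/brass [166 248  10  11  29] [171.5862 254.3103]
top amber/brass [462 254  34  10  36] [478.8333 258.4167]
top amber/brass [ 45 367  11  13  37] [ 49.973  374.5135]
top amber/brass [ 52 366   7   8  20] [ 55.   369.25]
```

View pics/cropt.png

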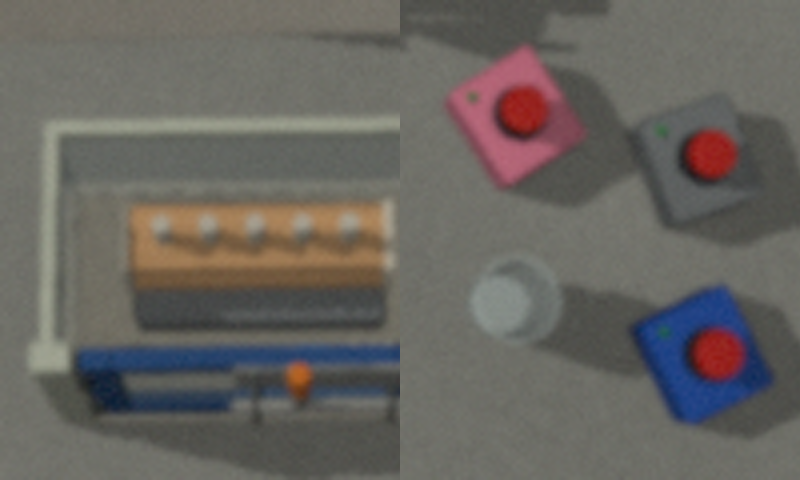

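View pics/crops.png

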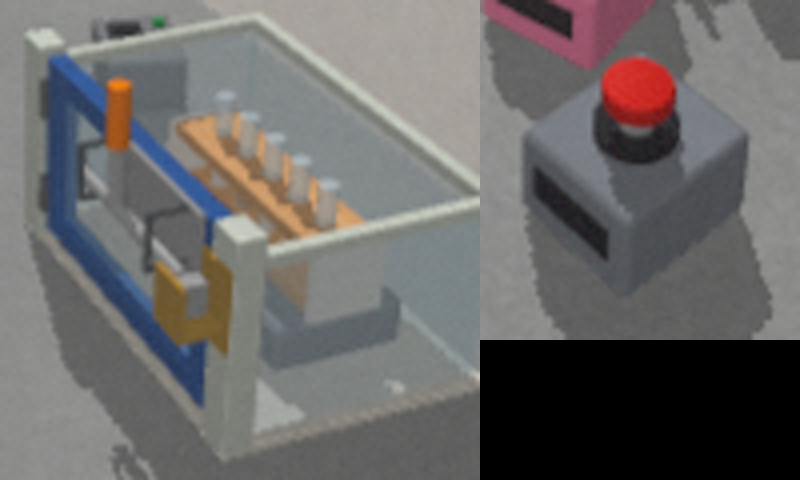

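```bash
python3 - <<'E'
from h import *
print('plunger',two('top',(387.15,233.3),'side',(324.2,337.3)),onz('top',387.15,233.3,.085),onz('side',324.2,337.3,.083))
print('pink',two('top',(340.3,222.4),'side',(309.5,287.5)))
print('hinge post',onz('top',202.2,169.2,.165),onz('side',295.5,170.5,.165),two('top',(202.2,169.2),'side',(295.5,170.5)))
print('latch post',onz('top',303.5,168.6,.165),onz('side',345,217,.165),two('top',(303.5,168.6),'side',(345,217)))
# handle: side top end crop (119,84), bottom (118,147)
print('grip mid side',onz('side',314.2,188.1,.1925), 'top', onz('top',264.8,174.8,.215),two('top',(264.8,174.5),'side',(314.5,181.5)))
print('lip',onz('side',285+187/4,160+290/4,.119))
for nm,uv in dict(low=(375/1.4,369/1.4),tall=(474/1.4,378/1.4)).items(): print(nm,onz('top',*uv,.05))
print('reag',two('top',(166,250),'side',(213.1,186)))
s=get_state()
print(pose(s)[0])
E
```

```text
plunger (array([ 0.465 , -0.3676,  0.079 ]), np.float64(2.2862909957843538e-05)) [ 0.4643 -0.366   0.085 ] [ 0.4631 -0.3709  0.083 ]
pink (array([ 0.5017, -0.2279,  0.0791]), np.float64(0.00022867902868138558))
hinge post [0.6524 0.1712 0.165 ] [0.6433 0.16   0.165 ] (array([0.6518, 0.1729, 0.1583]), np.float64(0.004895715014565806))
latch post [ 0.6466 -0.1167  0.165 ] [ 0.6447 -0.1222  0.165 ] (array([ 0.6477, -0.117 ,  0.1613]), np.float64(0.0002991525330901488))
grip mid side [ 0.6199 -0.0067  0.1925] top [ 0.6182 -0.0067  0.215 ] (array([ 0.6201, -0.0067,  0.2112]), np.float64(0.00010873923160153304))
lip [ 0.6193 -0.108   0.119 ]
low [ 0.3865 -0.0081  0.05  ]
tall [ 0.3612 -0.2204  0.05  ]
reag (array([0.4281, 0.2883, 0.0999]), np.float64(0.005068440098667578))
[[ 0.3247  0.9458 -0.0004]
 [ 0.9458 -0.3247 -0.0014]
 [-0.0015  0.0001 -1.    ]]
```

```bash
cat >> h.py <<'E'
def go(X,yaw=None,s=None,base=None):
    s=s or get_state(); R,t=pose(s) if base is None else base
    d=R.T@(np.array(X)-t)*100
    y0=np.degrees(np.arctan2(R[1,0],R[0,0])); 
    out=d
    if yaw is None: rv=np.zeros(3)
    else:
        Rt=Ro.from_euler('xyz',[180,0,yaw],degrees=True).as_matrix(); rv=Ro.from_matrix(R.T@Rt).as_rotvec()
    print('move cm',d,'rad',rv)
E
python3 -c "
from h import *
go([.5,.25,.3],10)"
```

```text
move cm [-25.0825  39.1702  -4.7077] rad [0.0009 0.0013 1.0656]
```

>>> apply_moves([
  {"dx": -3, "dy": 4, "dz": -2, "az": 0.12, "hand": 1},
  {"dx": -6, "dy": 8, "dz": -4, "az": 0.26, "hand": 1},
  {"dx": -9, "dy": 12, "dz": -4.7, "az": 0.4, "hand": 1},
  {"dx": -12, "dy": 16, "dz": -4.7, "az": 0.54, "hand": 1},
  {"dx": -15, "dy": 20, "dz": -4.7, "az": 0.68, "hand": 1},
  {"dx": -18, "dy": 24.5, "dz": -4.7, "az": 0.8, "hand": 1},
  {"dx": -21, "dy": 29, "dz": -4.7, "az": 0.94, "hand": 1},
  {"dx": -23, "dy": 33, "dz": -4.7, "az": 1.06, "hand": 1},
])

```text
invalid input at $.targets[0]: expected keys dx, dy, dz, ax, ay, az, hand
```

```bash
python3 -c "
from h import *
print(get_state())
go([.5,0,.3],-40);go([.48,-.25,.3],-40)"
```

```text
{'time': 0.15, 'q': array([-76.7191,  22.8622,   2.5805,  88.0966,  -1.0708,  69.1499,
        -2.9056]), 'joint_vel': array([ 0.1036, -0.0787,  0.1028, -0.2306, -0.0681, -0.0002, -0.0319]), 'joint_efforts': array([  0.0027, -47.5563,   1.3673, -25.4512,   0.0119,   0.0064,
         0.    ]), 'eef_pos': array([0.2109, 0.6144, 0.2525]), 'tcp_rot': array([179.9935,   0.0843,  71.0528]), 'ft_force': array([0.2668, 0.1035, 0.9549]), 'wrist_torque': array([-0.0019,  0.0072,  0.0217]), 'grip_width': 0.08528456910547026}
move cm [-48.7279  47.2876  -4.672 ] rad [0.0015 0.0009 1.9382]
move cm [-73.0227  53.5134  -4.6356] rad [0.0015 0.0009 1.9382]
```

All seven keys are required.

>>> apply_moves([
  {"dx": -3, "dy": 4, "dz": -2, "ax": 0, "ay": 0, "az": 0.12, "hand": 1},
  {"dx": -6, "dy": 8, "dz": -4, "ax": 0, "ay": 0, "az": 0.26, "hand": 1},
  {"dx": -9, "dy": 12, "dz": -4.7, "ax": 0, "ay": 0, "az": 0.4, "hand": 1},
  {"dx": -12, "dy": 16, "dz": -4.7, "ax": 0, "ay": 0, "az": 0.54, "hand": 1},
  {"dx": -15, "dy": 20, "dz": -4.7, "ax": 0, "ay": 0, "az": 0.68, "hand": 1},
  {"dx": -18, "dy": 24.5, "dz": -4.7, "ax": 0, "ay": 0, "az": 0.8, "hand": 1},
  {"dx": -21, "dy": 29, "dz": -4.7, "ax": 0, "ay": 0, "az": 0.94, "hand": 1},
  {"dx": -23, "dy": 33, "dz": -4.7, "ax": 0, "ay": 0, "az": 1.06, "hand": 1},
])

```text
time: 0.95
eef_pos: [0.4418, 0.2959, 0.3004]
tcp_rot: [-180.0, 0.0, 10.0]
ft_force: [0.7, 0.8, 0.5]
grip_width: 0.0001
```

```bash
python3 -c "
from h import *
s=get_state();print(s['eef_pos'],s['tcp_rot'],s['grip_width'],s['q'])
go([.51,0.1,.3],-40);go([.5,-.1,.3],-40)"
```

```text
[0.4418 0.2959 0.3004] [-179.9629    0.0122   10.0274] 0.00010423847123495466 [-58.3161   9.1532  22.6518 100.9601  -3.7648  70.6157 -24.6459]
move cm [ 3.3066 20.4759  0.0268] rad [-0.0005  0.0005  0.8731]
move cm [-1.1605 39.9963  0.0151] rad [-0.0005  0.0005  0.8731]
```

>>> apply_moves([
  {"dx": 1, "dy": 4.7, "dz": 0, "ax": 0, "ay": 0, "az": 0.11, "hand": 1},
  {"dx": 2, "dy": 9.4, "dz": 0, "ax": 0, "ay": 0, "az": 0.22, "hand": 1},
  {"dx": 2.5, "dy": 14.2, "dz": 0, "ax": 0, "ay": 0, "az": 0.33, "hand": 1},
  {"dx": 2.5, "dy": 19, "dz": 0, "ax": 0, "ay": 0, "az": 0.44, "hand": 1},
  {"dx": 2, "dy": 24, "dz": 0, "ax": 0, "ay": 0, "az": 0.55, "hand": 1},
  {"dx": 1, "dy": 28.8, "dz": 0, "ax": 0, "ay": 0, "az": 0.66, "hand": 1},
  {"dx": 0, "dy": 33.6, "dz": 0, "ax": 0, "ay": 0, "az": 0.77, "hand": 1},
  {"dx": -1.2, "dy": 38.4, "dz": 0, "ax": 0, "ay": 0, "az": 0.87, "hand": 1},
])

```text
time: 1.75
eef_pos: [0.4978, -0.0838, 0.3003]
tcp_rot: [-180.0, -0.0, -39.8]
ft_force: [0.6, -0.5, -0.4]
grip_width: -0.0002
```

```bash
python3 -c "
from h import *
s=get_state();print(s['eef_pos'],s['tcp_rot'],s['grip_width'],s['q'])
go([.4645,-.367,.2],-40);go([.4645,-.367,.16],-40)"
```

```text
[ 0.4978 -0.0838  0.3003] [-179.9604   -0.0003  -39.7511] -0.0002239109507314681 [-34.8742   7.2581  43.77   104.6378  -5.3668  70.1672 -29.2618]
move cm [15.5469 23.9127 10.0108] rad [-0.0007 -0.      0.0043]
move cm [15.5469 23.9155 14.0108] rad [-0.0007 -0.      0.0043]
```

>>> apply_moves([
  {"dx": 2.5, "dy": 4, "dz": 1, "ax": 0, "ay": 0, "az": 0, "hand": 1},
  {"dx": 5, "dy": 8, "dz": 2, "ax": 0, "ay": 0, "az": 0, "hand": 1},
  {"dx": 7.6, "dy": 12, "dz": 3, "ax": 0, "ay": 0, "az": 0, "hand": 1},
  {"dx": 10.2, "dy": 16, "dz": 5, "ax": 0, "ay": 0, "az": 0, "hand": 1},
  {"dx": 12.9, "dy": 20, "dz": 7.5, "ax": 0, "ay": 0, "az": 0, "hand": 1},
  {"dx": 15.5, "dy": 23.9, "dz": 10, "ax": 0, "ay": 0, "az": 0, "hand": 1},
  {"dx": 15.5, "dy": 23.9, "dz": 11, "ax": 0, "ay": 0, "az": 0, "hand": 1},
])

```text
time: 2.45
eef_pos: [0.462, -0.3706, 0.1886]
tcp_rot: [179.7, 0.0, -40.0]
ft_force: [-0.5, -0.1, 0.7]
grip_width: -0.0001
```

```bash
python3 -c "
from h import *
s=get_state();print(s['eef_pos'],s['tcp_rot'],s['q'])
im=grab_frame('wrist');save('w1',im,1.2)
hsv=cv2.cvtColor(im,cv2.COLOR_RGB2HSV)
m=cv2.inRange(hsv,(0,170,80),(6,255,255)); c,l,st,ce=cv2.connectedComponentsWithStats(m)
for i in range(1,c):
  if st[i,4]>200: print(st[i],ce[i],onz('wrist',*ce[i],.083,s))
go([.4645,-.367,.12],-40)"
```

```text
[ 0.462  -0.3706  0.1886] [179.7282   0.027  -39.9965] [ -0.2323  26.7192  46.3153 101.3272 -21.4453  61.2809  13.5469]
[ 168    1   49   55 2086] [191.7546  27.1798] [ 0.5038 -0.2278  0.083 ]
[ 258  184   43   43 1448] [279.1043 204.8971] [ 0.4668 -0.3675  0.083 ]
[136 284  34  33 707] [150.7397 300.3352] [ 0.3151 -0.3623  0.083 ]
move cm [ 0.1509 -0.2894  6.665 ] rad [0.004  0.0044 0.0014]
```

View pics/w1.png

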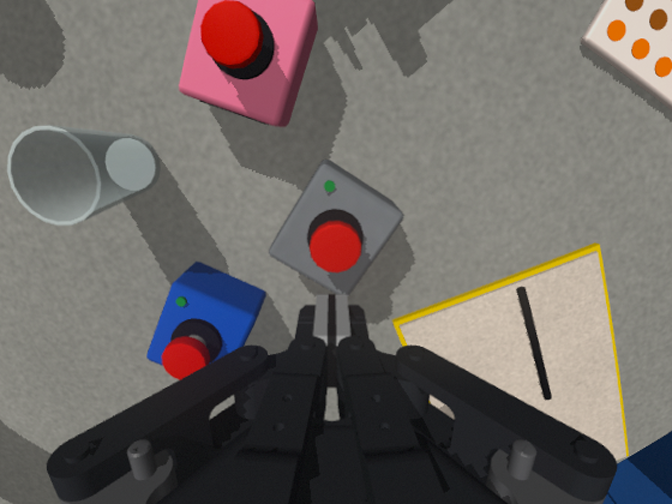

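>>> apply_moves([
  {"dx": 0.3, "dy": -0.3, "dz": 3, "ax": 0, "ay": 0, "az": 0, "hand": 1},
  {"dx": 0.3, "dy": -0.3, "dz": 6, "ax": 0, "ay": 0, "az": 0, "hand": 1},
  {"dx": 0.3, "dy": -0.3, "dz": 7.5, "ax": 0, "ay": 0, "az": 0, "hand": 1},
  {"dx": 0.3, "dy": -0.3, "dz": 8.2, "ax": 0, "ay": 0, "az": 0, "hand": 1},
  {"dx": 0.3, "dy": -0.3, "dz": 8.7, "ax": 0, "ay": 0, "az": 0, "hand": 1},
  {"dx": 0.3, "dy": -0.3, "dz": 8.7, "ax": 0, "ay": 0, "az": 0, "hand": 1},
])

```text
time: 3.1
eef_pos: [0.4705, -0.3636, 0.104]
tcp_rot: [-179.9, 0.0, -39.5]
ft_force: [-0.9, 3.4, 4.7]
grip_width: -0.0001
```

>>> apply_moves([
  {"dx": 0, "dy": 0.2, "dz": 0.4, "ax": 0, "ay": 0, "az": 0, "hand": 1},
  {"dx": 0, "dy": 0.2, "dz": 0.7, "ax": 0, "ay": 0, "az": 0, "hand": 1},
  {"dx": 0, "dy": 0.2, "dz": 0.85, "ax": 0, "ay": 0, "az": 0, "hand": 1},
  {"dx": 0, "dy": 0.2, "dz": 0.85, "ax": 0, "ay": 0, "az": 0, "hand": 1},
])

```text
time: 3.5
eef_pos: [0.4705, -0.3659, 0.0971]
tcp_rot: [-179.8, -0.2, -39.5]
ft_force: [-1.7, 5.3, 7.7]
grip_width: -0.0003
```

>>> apply_moves([
  {"dx": 0, "dy": 0, "dz": 0.15, "ax": 0, "ay": 0, "az": 0, "hand": 1},
  {"dx": 0, "dy": 0, "dz": 0.25, "ax": 0, "ay": 0, "az": 0, "hand": 1},
  {"dx": 0, "dy": 0, "dz": 0.25, "ax": 0, "ay": 0, "az": 0, "hand": 1},
  {"dx": 0, "dy": 0, "dz": 0.25, "ax": 0, "ay": 0, "az": 0, "hand": 1},
])

```text
time: 3.9
eef_pos: [0.4706, -0.366, 0.0969]
tcp_rot: [-179.7, -0.1, -39.5]
ft_force: [-4.4, 7.5, 23.4]
grip_width: 0.0001
```

```bash
python3 -c "
from h import *
s=get_state();print(s['q'])
go([.47,-.366,.28],-40);go([.62,-.0067,.28],-90)"
```

```text
[  3.2605  33.0212  41.4027 105.2091 -27.5672  52.0346  17.9789]
move cm [  0.001   -0.0536 -18.3082] rad [-0.0048 -0.0026  0.0086]
move cm [-11.282  -37.318  -18.1595] rad [-0.0056 -0.0003  0.8813]
```

>>> apply_moves([
  {"dx": 0, "dy": 0, "dz": -4, "ax": 0, "ay": 0, "az": 0, "hand": 1},
  {"dx": 0, "dy": 0, "dz": -8.8, "ax": 0, "ay": 0, "az": 0.0, "hand": 1},
  {"dx": -0.5, "dy": -1.5, "dz": -13.4, "ax": 0, "ay": 0, "az": 0.12, "hand": 1},
  {"dx": -2, "dy": -5, "dz": -16.8, "ax": 0, "ay": 0, "az": 0.26, "hand": 1},
  {"dx": -3.3, "dy": -9.5, "dz": -18.2, "ax": 0, "ay": 0, "az": 0.4, "hand": 0.5},
  {"dx": -4.7, "dy": -14, "dz": -18.6, "ax": 0, "ay": 0, "az": 0.54, "hand": 0},
  {"dx": -6, "dy": -18.6, "dz": -18.6, "ax": 0, "ay": 0, "az": 0.66, "hand": 0},
  {"dx": -7.3, "dy": -23.2, "dz": -18.6, "ax": 0, "ay": 0, "az": 0.77, "hand": 0},
])

```text
time: 4.7
eef_pos: [0.5615, -0.1396, 0.2801]
tcp_rot: [-179.7, -0.1, -83.9]
ft_force: [0.3, -0.4, -0.8]
grip_width: 0.0429
```

```bash
python3 -c "
from h import *
s=get_state();print(s['q'],s['eef_pos'],s['grip_width'])
go([.615,-.0067,.29],-90)"
```

```text
[-35.1014  23.4078  59.7252  97.3523 -21.3201  71.3118 -54.465 ] [ 0.5615 -0.1396  0.2801] 0.04290086245507015
move cm [-12.6458  -6.7313  -0.9685] rad [-0.0049 -0.0008  0.1059]
```

>>> apply_moves([
  {"dx": -3, "dy": -1.7, "dz": -0.5, "ax": 0, "ay": 0, "az": 0.05, "hand": -0.4},
  {"dx": -7, "dy": -3.7, "dz": -1, "ax": 0, "ay": 0, "az": 0.1, "hand": -0.4},
  {"dx": -10, "dy": -5.4, "dz": -1, "ax": 0, "ay": 0, "az": 0.1, "hand": -0.4},
  {"dx": -12.6, "dy": -6.7, "dz": -1, "ax": 0, "ay": 0, "az": 0.1, "hand": -0.4},
  {"dx": -12.6, "dy": -6.7, "dz": -1, "ax": 0, "ay": 0, "az": 0.1, "hand": -0.4},
])

```text
time: 5.2
eef_pos: [0.6151, -0.0021, 0.2886]
tcp_rot: [-179.8, 0.1, -88.9]
ft_force: [-0.9, -0.2, -0.4]
grip_width: 0.0599
```

```bash
python3 -c "
from h import *
s=get_state();print(s['q'],s['eef_pos'],s['tcp_rot'],s['grip_width'])
im=grab_frame('wrist');save('w2',im,1.2)
t=grab_frame('top');save('t2',t[120:240,160:360],4)
hsv=cv2.cvtColor(im,cv2.COLOR_RGB2HSV)
m=cv2.inRange(hsv,(5,200,120),(15,255,255)); c,l,st,ce=cv2.connectedComponentsWithStats(m)
for i in range(1,c):
  if st[i,4]>100: print(st[i],ce[i],onz('wrist',*ce[i],.2,s))
print(proj('wrist',[.62,-.0067,.215],s))
go([.62,-.0067,.198],-90)"
```

```text
[-45.0554  27.868   58.9986  91.5758 -24.6883  74.4894 -71.1884] [ 0.6151 -0.0021  0.2886] [-179.8203    0.0778  -88.8662] 0.05986643623329106
[272 190  21  34 420] [280.5762 209.4976] [ 0.6222 -0.0041  0.2   ]
[284.4568 219.1476]
move cm [-0.1503 -0.6604  9.1079] rad [-0.0021 -0.0012  0.0122]
```

View pics/w2.png

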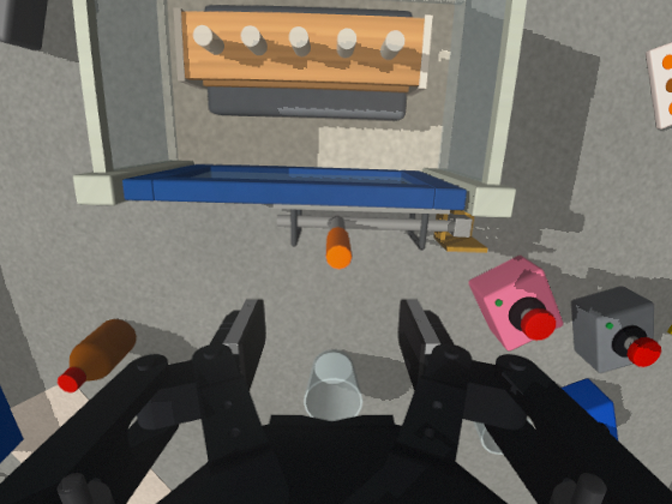

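View pics/t2.png

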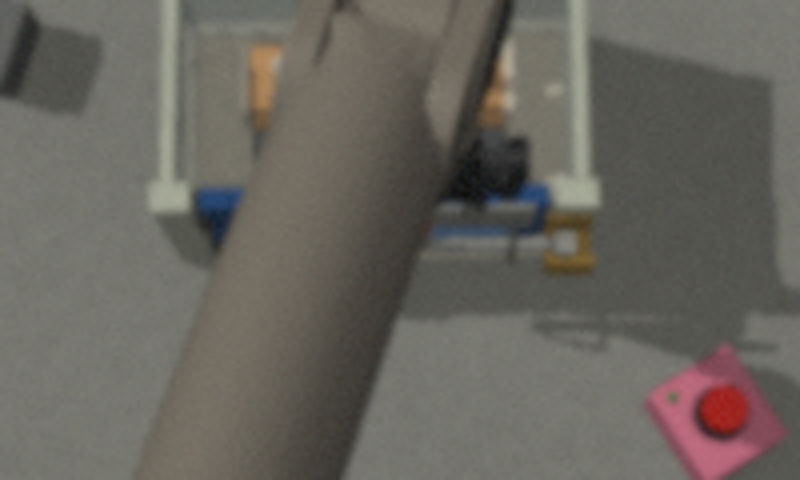

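>>> apply_moves([
  {"dx": -0.15, "dy": -0.8, "dz": 3, "ax": 0, "ay": 0, "az": 0, "hand": -0.4},
  {"dx": -0.15, "dy": -0.8, "dz": 6, "ax": 0, "ay": 0, "az": 0, "hand": -0.4},
  {"dx": -0.15, "dy": -0.8, "dz": 9.0, "ax": 0, "ay": 0, "az": 0, "hand": -0.4},
  {"dx": -0.15, "dy": -0.8, "dz": 9.0, "ax": 0, "ay": 0, "az": 0, "hand": -0.4},
  {"dx": -0.15, "dy": -0.8, "dz": 9.0, "ax": 0, "ay": 0, "az": 0, "hand": -0.4},
])

```text
time: 5.8
eef_pos: [0.6207, -0.0084, 0.1994]
tcp_rot: [-179.9, -0.0, -89.5]
ft_force: [-0.6, -0.3, 0.2]
grip_width: 0.0594
```

```bash
python3 -c "
from h import *
s=get_state();print(s['q'],s['eef_pos'],s['tcp_rot'],s['grip_width'],s['ft_force'])
im=grab_frame('wrist');save('w3',im,1.2)
t=grab_frame('side');save('s3',t[130:250,260:420],5)"
```

```text
[-41.7436  32.8566  55.3689  96.8778 -29.2383  65.9259 -67.8617] [ 0.6207 -0.0084  0.1994] [-179.9338   -0.0406  -89.5181] 0.05937678650751989 [-0.6097 -0.2641  0.2395]
```

View pics/w3.png

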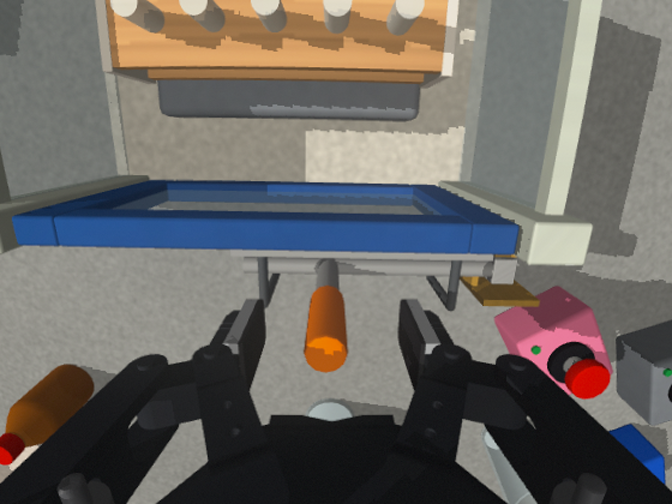

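View pics/s3.png

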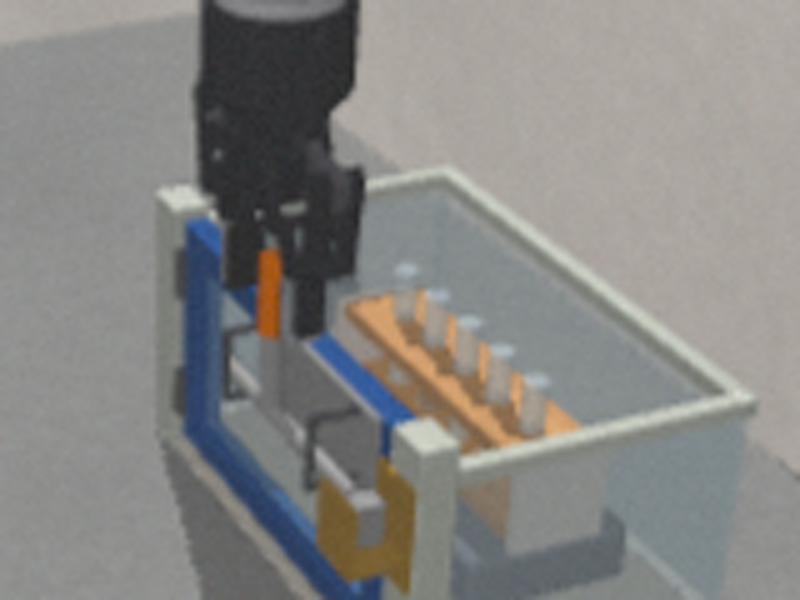

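```bash
python3 -c "
from h import *
s=get_state()
print(onz('wrist',326/1.2,355/1.2,.215,s), onz('wrist',327/1.2,290/1.2,.170,s))"
```

```text
[ 0.6238 -0.0048  0.215 ] [ 0.6287 -0.0046  0.17  ]
```

>>> apply_moves([
  {"dx": -0.35, "dy": -0.3, "dz": 0, "ax": 0, "ay": 0, "az": 0, "hand": -0.4},
  {"dx": -0.35, "dy": -0.3, "dz": 0, "ax": 0, "ay": 0, "az": 0, "hand": 0.2},
  {"dx": -0.35, "dy": -0.3, "dz": 0, "ax": 0, "ay": 0, "az": 0, "hand": 1},
  {"dx": -0.35, "dy": -0.3, "dz": 0, "ax": 0, "ay": 0, "az": 0, "hand": 1},
  {"dx": -0.35, "dy": -0.3, "dz": 0, "ax": 0, "ay": 0, "az": 0, "hand": 1},
  {"dx": -0.35, "dy": -0.3, "dz": 0, "ax": 0, "ay": 0, "az": 0, "hand": 1},
], newtons=50)

```text
time: 6.5
eef_pos: [0.6239, -0.0033, 0.1988]
tcp_rot: [-180.0, -0.0, -89.4]
ft_force: [-0.4, -0.2, 3.1]
grip_width: 0.0146
```

>>> apply_moves([
  {"dx": 0, "dy": 0, "dz": -0.5, "ax": 0, "ay": 0, "az": 0, "hand": 1},
  {"dx": 0, "dy": 0, "dz": -1.0, "ax": 0, "ay": 0, "az": 0, "hand": 1},
  {"dx": 0, "dy": 0, "dz": -1.5, "ax": 0, "ay": 0, "az": 0, "hand": 1},
  {"dx": 0, "dy": 0, "dz": -1.7, "ax": 0, "ay": 0, "az": 0, "hand": 1},
  {"dx": 0, "dy": 0, "dz": -1.7, "ax": 0, "ay": 0, "az": 0, "hand": 1},
])

```text
time: 7.0
eef_pos: [0.6237, -0.0031, 0.2158]
tcp_rot: [-180.0, 0.0, -89.4]
ft_force: [0.8, -1.4, -2.0]
grip_width: 0.0149
```

```bash
python3 -c "
from h import *
s=get_state();print(s['eef_pos'],s['grip_width'],s['ft_force'])
t=grab_frame('side');save('s4',t[130:250,260:420],5)"
```

```text
[ 0.6237 -0.0031  0.2158] 0.014864705368261325 [ 0.8173 -1.3614 -1.9521]
```

View pics/s4.png

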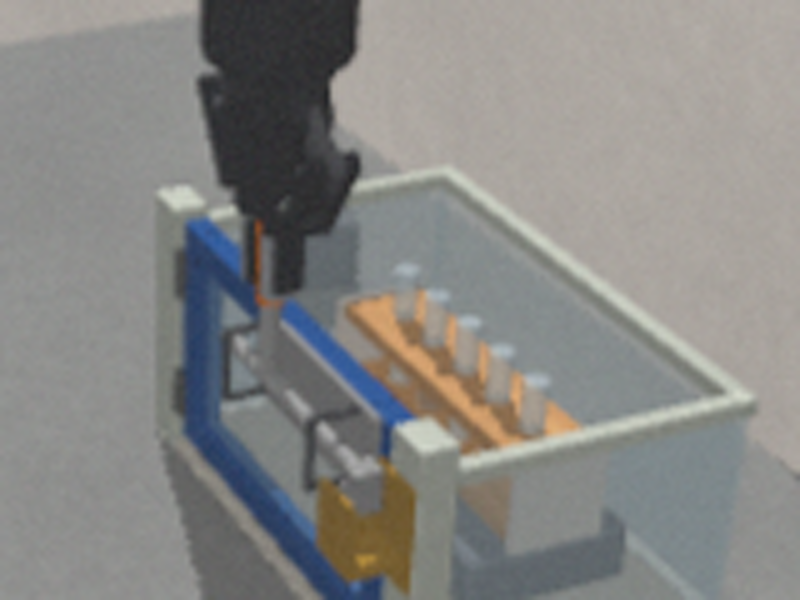

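>>> apply_moves([
  {"dx": -0.5, "dy": 0, "dz": 0, "ax": 0, "ay": 0, "az": 0, "hand": 1},
  {"dx": -1.0, "dy": 0, "dz": 0, "ax": 0, "ay": 0, "az": 0, "hand": 1},
  {"dx": -1.5, "dy": -0.05, "dz": 0, "ax": 0, "ay": 0, "az": 0, "hand": 1},
  {"dx": -2.0, "dy": -0.05, "dz": 0, "ax": 0, "ay": 0, "az": 0, "hand": 1},
  {"dx": -2.6, "dy": -0.1, "dz": 0, "ax": 0, "ay": 0, "az": 0, "hand": 1},
  {"dx": -3.2, "dy": -0.1, "dz": 0, "ax": 0, "ay": 0, "az": 0, "hand": 1},
  {"dx": -3.6, "dy": -0.1, "dz": 0, "ax": 0, "ay": 0, "az": 0, "hand": 1},
  {"dx": -3.6, "dy": -0.1, "dz": 0, "ax": 0, "ay": 0, "az": 0, "hand": 1},
])

```text
time: 7.85
eef_pos: [0.6242, 0.0347, 0.2151]
tcp_rot: [180.0, 0.1, -89.3]
ft_force: [1.4, 0.8, -2.4]
grip_width: 0.0148
```

```bash
python3 -c "
from h import *
s=get_state();print(s['eef_pos'],s['grip_width'],s['ft_force'],s['q'])
t=grab_frame('side');save('s5',t[130:250,260:420],5)"
```

```text
[0.6242 0.0347 0.2151] 0.014772280763188577 [ 1.4048  0.7853 -2.4271] [-45.6289  32.5185  55.8456  95.2205 -28.7869  67.8771 -72.0353]
```

View pics/s5.png

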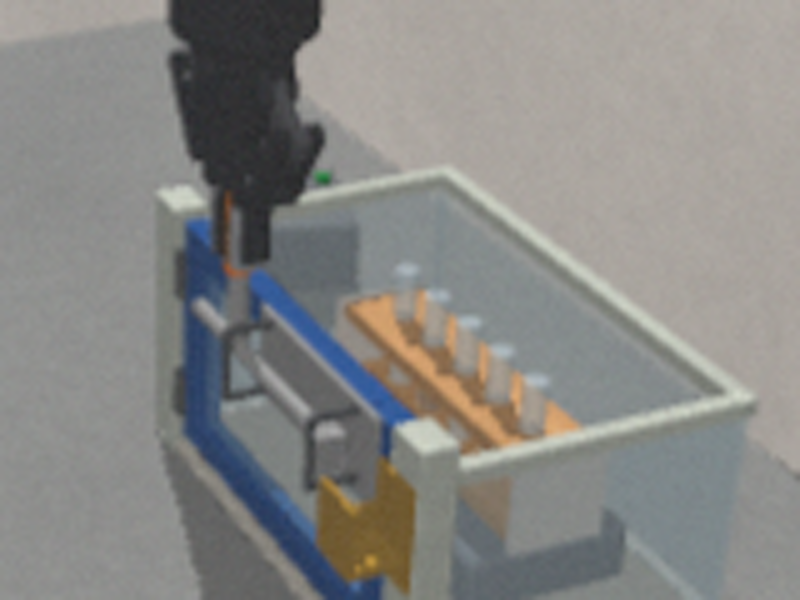

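```bash
python3 -c "
from h import *
s=get_state();R,t=pose(s); H=np.array([.653,.157,t[2]]); r=t-H
for th in np.arange(1,9)*.045:
  q=Ro.from_euler('z',-th).apply(r); print(round(th,3),R.T@(H+q-t)*100)"
```

```text
0.045 [-0.1484  0.5461  0.0003]
0.09 [-0.3212  1.0849  0.0007]
0.135 [-0.5181  1.6154  0.0012]
0.18 [-0.7386  2.1365  0.0016]
0.225 [-0.9824  2.6472  0.0021]
0.27 [-1.2488  3.1464  0.0026]
0.315 [-1.5375  3.6331  0.0032]
0.36 [-1.8478  4.1063  0.0038]
```

>>> apply_moves([
  {"dx": -0.15, "dy": 0.55, "dz": 0, "ax": 0, "ay": 0, "az": 0.045, "hand": 1},
  {"dx": -0.32, "dy": 1.08, "dz": 0, "ax": 0, "ay": 0, "az": 0.09, "hand": 1},
  {"dx": -0.52, "dy": 1.62, "dz": 0, "ax": 0, "ay": 0, "az": 0.135, "hand": 1},
  {"dx": -0.74, "dy": 2.14, "dz": 0, "ax": 0, "ay": 0, "az": 0.18, "hand": 1},
  {"dx": -0.98, "dy": 2.65, "dz": 0, "ax": 0, "ay": 0, "az": 0.225, "hand": 1},
  {"dx": -1.25, "dy": 3.15, "dz": 0, "ax": 0, "ay": 0, "az": 0.27, "hand": 1},
  {"dx": -1.54, "dy": 3.63, "dz": 0, "ax": 0, "ay": 0, "az": 0.315, "hand": 1},
  {"dx": -1.85, "dy": 4.1, "dz": 0, "ax": 0, "ay": 0, "az": 0.36, "hand": 1},
])

```text
time: 8.7
eef_pos: [0.5835, 0.0516, 0.2156]
tcp_rot: [-179.9, 0.1, -110.1]
ft_force: [2.2, 0.4, -1.8]
grip_width: 0.0146
```

```bash
python3 -c "
from h import *
s=get_state();print(s['eef_pos'],s['tcp_rot'],s['grip_width'],s['ft_force'],s['q'])
t=grab_frame('side');save('s6',t[130:250,260:420],5)
im=grab_frame('wrist');save('w6',im,1.2)
t=grab_frame('top');save('t6',t[120:240,160:360],4)"
```

```text
[0.5835 0.0516 0.2156] [-179.9205    0.0789 -110.0713] 0.014583389151685148 [ 2.1978  0.4311 -1.7838] [-54.5145  31.3618  63.4926 100.8745 -30.4535  67.0128 -91.9937]
```

View pics/s6.png

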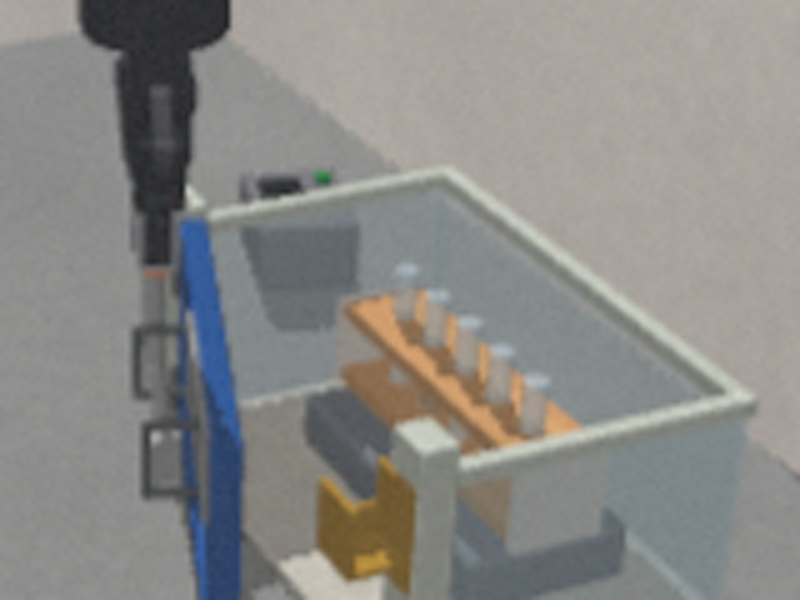

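View pics/w6.png

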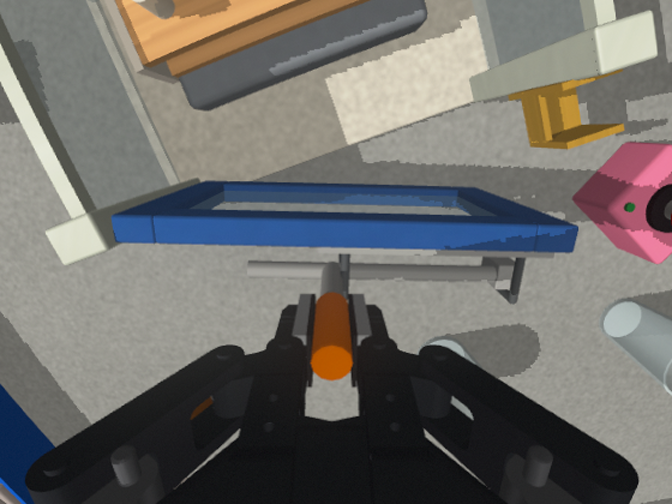

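>>> apply_moves([
  {"dx": 0, "dy": 0, "dz": 0, "ax": 0, "ay": 0, "az": 0, "hand": 1},
  {"dx": 0, "dy": 0, "dz": 0, "ax": 0, "ay": 0, "az": 0, "hand": 1},
  {"dx": 0, "dy": 0, "dz": 0, "ax": 0, "ay": 0, "az": 0, "hand": 1},
  {"dx": 0, "dy": 0, "dz": 0, "ax": 0, "ay": 0, "az": 0, "hand": 1},
  {"dx": 0, "dy": 0, "dz": 0, "ax": 0, "ay": 0, "az": 0, "hand": 1},
])

```text
time: 9.35
eef_pos: [0.5833, 0.051, 0.2154]
tcp_rot: [-180.0, 0.0, -110.0]
ft_force: [2.4, -0.2, -2.5]
grip_width: 0.0151
```

```bash
python3 -c "
from h import *
s=get_state();print(s['eef_pos'],s['tcp_rot'],s['joint_vel'],s['ft_force'])
t=grab_frame('top');save('t7',t,1.4)
from scipy.spatial.transform import Rotation
# gate top edge in wrist pic, front upper edge px
s=get_state(); a=onz('wrist',130/1.2,243/1.2,.160,s);b=onz('wrist',575/1.2,250/1.2,.160,s);print(a,b,np.arctan2(a[0]-b[0],a[1]-b[1]),np.linalg.norm(a-b))
n=onz('wrist',498/1.2,262/1.2,.148,s); print('nose approx',n, 'handle-nose',np.linalg.norm(n-s['eef_pos']))
"
```

```text
[0.5833 0.051  0.2154] [-179.9673    0.0201 -110.0151] [-0.0773 -0.0199  0.07    0.1431  0.1054  0.0349 -0.0283] [ 2.4493 -0.1554 -2.4742]
[0.6418 0.1466 0.16  ] [ 0.5549 -0.0799  0.16  ] 0.3662758147400744 0.24259141968782033
nose approx [ 0.5568 -0.0417  0.148 ] handle-nose 0.1175691861181617
```

View pics/t7.png

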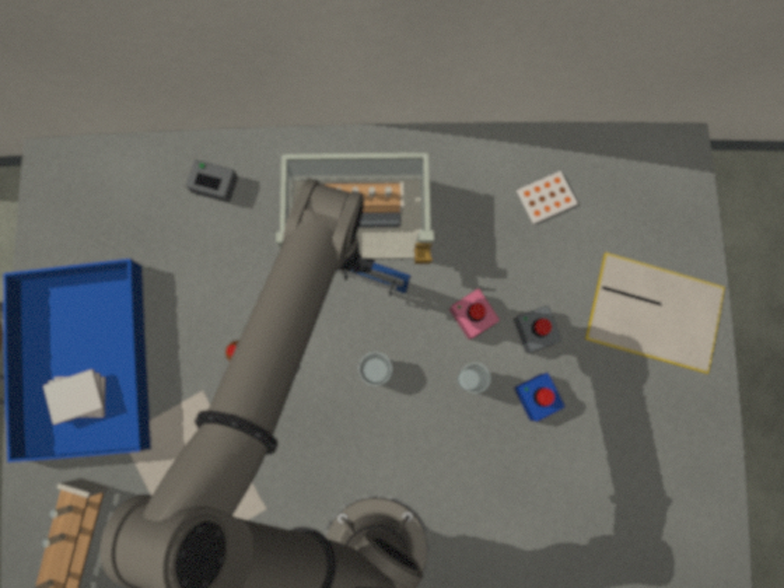

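```bash
python3 -c "
from cell import hand_in; print(hand_in())"
```

```text
the job is handed in; nothing more can be done
None
```

The job is done and handed in at about 9.4 s. No verdict was reported.

- **Plunger:** I pressed the grey box's red plunger until it bottomed. The reading rose from about 8 N to 23 N with no further travel, so it was on its stop.
- **Bolt:** I pinched the orange handle, lifted it about 17 mm, and drew it about 38 mm over the lip, past the 23 mm needed to free the gate. The side view showed the nose clear of the keeper.
- **Gate:** I swung it open with the tool turning along with it. It measured 0.366 rad (about 21°) in the wrist picture, inside the 0.20 to 0.52 range. It stood still, with the grip on the handle taking about 2.4 N of pull.
- **Bystanders:** Both beakers were at their starting pixels in the last top view. The reagent bottle's cap also looked unmoved, though the arm hid part of the bottle.
- **Disagreements:** The first picture put the plunger and the handle about 2 to 5 mm from where the wrist camera did, and I used the wrist values. At the plunger the tool sat about 5 mm off its centre, still well inside the 36 mm head.
- **Not directly confirmed:** The hold is through the bolt handle only. I took that as holding the gate, since handle, bolt and gate move as one.

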